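Lock a filter cartridge into the fume extractor

TASK

Fit the bayonet filter cartridge (the one with the straight grip bar and two side lugs) into the socket on top of the welding-fume extractor: feel for the notches, push it down against the spring, turn it clockwise about a quarter turn to the stop, and let it spring up into its lock. Do not force it (no hard shove over 60 N, and stop twisting once it meets the stop, at about half a newton metre), and leave the other filter and the spray can standing where they are.

Things in the scene. Friction and masses are not known exactly. Their poses are not given: they have to be found in the camera images.
- cartridge_grip (a point): Bayonet filter cartridge, 0.3 kg, standing upright on its nose, 115 mm tall. This point: on its axis, 96 mm above its underside, mid grip bar. Grey upright grip bar on top: 64 mm long along x, 16 mm thick along y, from 73 to 115 mm above the underside. Below it a ribbed aluminium canister, 80 mm diameter, 33 to 73 mm above the underside. z up. Same after half a turn.
- cartridge_lugs (a point): Point on the cartridge's axis 18 mm above its underside, at mid height of two opposite lugs along x (parallel to the grip bar): 72 mm over their tips, 10 mm wide, 14 to 22 mm above the underside. They stand on the black nose, 52 mm diameter, 33 mm tall, tapering to 40 mm over its lowest 9 mm. Same axes as cartridge_grip.
- extractor: The fume extractor, fixed on the bench: grey box 220 x 220 mm, 106 mm tall, with a black round turret 108 mm across on top that carries a steel collar, the bayonet socket. Origin: centre of its underside, straight below socket. z up. The cartridge's lugs break when the forces between cartridge and socket add up to over 60 N: 1 N m of twist at the stop on top of the spring is already about 45 N.
- socket (a point): Centre of the collar's top face, 150 mm above the bench; axes of the extractor. Collar 6 mm thick, round hole 55 mm, two opposite notches 14 mm wide, 78 mm over both, for the lugs. They lie along this x axis turned by an unknown angle up to 0.3 rad either way (see or feel it); the collar does not move in use. While the lugs rest on the collar the underside is 14 mm below this point.
- seat_top (a point): Where the sprung seat in the socket first stands, 18 mm below socket (point fixed to the extractor). It pushes up with 4 N at first touch, 0.8 N more per mm; its travel ends 14 mm lower (15 N). With the cartridge's underside 10.5 mm or more below this point the lugs are clear under the collar and it can turn, clockwise seen from above, 1.4 rad to a hard stop.
- locked_height (a point): Point fixed on the socket's axis, 70.5 mm above socket, where cartridge_grip stands when locked. At the stop the collar has pockets 2.5 mm deep below: when let go, the spring lifts the lugs into them. The underside is then 25.5 mm below socket and a 7.5 mm gap is left between canister and collar. Short of the stop it stays about 2.5 mm lower, unlocked.
- screw_filter_mid (a point): Bystander: a screw-in filter of another kind, standing upright, 92 mm diameter, 88 mm tall with a round black knob of 33 to 40 mm diameter on top and no lugs. This point is on its axis at half its height. Leave it alone.
- spray_can_mid (a point): Bystander: a yellow spray can, 64 mm diameter, 170 mm tall, standing upright. This point is on its axis at half its height. Leave it alone.
Not all that is in view belongs to the job. What is shaped like the part that bears cartridge_grip but purple or turquoise is not meant.

How it is judged (in metres and radians):
On the way:
1. the cartridge is pushed down in the notches against the spring until its lugs are below the collar (z of cartridge_grip in the frame of socket below 0.069 m and horizontal distance between cartridge_grip and socket below 0.008 m), for 0.1 s.
At the end, for the whole second after the job is handed in: The cartridge stands upright (within 0.07 rad) in the socket, within 6 mm of its axis, turned to the stop, at rest and released, its lugs sprung up into the collar's pockets: cartridge_grip between 69.3 and 72.5 mm above the socket point, the grip bar within 0.6 rad of the socket's y axis (z of cartridge_grip in the frame of socket between 0.0693 and 0.0725 m and horizontal distance between cartridge_grip and socket below 0.006 m and angle between cartridge_grip's own z axis and vertical below 0.07 rad and angle between the x axis of cartridge_grip and the y axis of socket, either way round below 0.6 rad and linear speed of cartridge below 0.02 m/s); the robot touches nothing.
It fails at once if the forces between cartridge and extractor add up to more than 60 N (contact force between cartridge and extractor above 60 N).
It fails at once if the screw-in filter is moved by more than 20 mm (distance of screw_filter_mid from where it was at the start of the episode above 0.02 m).
It fails at once if the spray can is moved by more than 20 mm (distance of spray_can_mid from where it was at the start of the episode above 0.02 m).
It also fails if it takes over 72 s, if anything falls off the work surface, if the arm or the gripper's body presses on something with over 40 N, if the wrist force passes 120 N, or if a joint passes its speed limit or range.

ROBOT

A 6-joint arm with a two-finger parallel gripper is mounted at the origin on the work surface. World frame = base frame: x ahead of the robot, y to its left, z up, the work surface at z = 0. Lengths are in mm, angles in rad, forces in N, time in s.
With the tool pointing down it reaches from about 275 to 750 mm from the base axis. Payload 10.2 kg.
Tool frame: the origin (TCP) lies at the very end of the fingers, on their centre line; the grasp point (between the pads) lies 19 mm behind it; x points along the fingers, y is the direction in which the jaws open and shut, and the axes are right-handed (so a half turn about x gives the same grasp; the last joint's range is limited). The gripper opens to 85 mm and grips with 20 to 120 N. Pads are 22 mm wide; open, the fingers measure 114 mm over their backs; the gripper's body (76 mm by 85 mm) begins 54 mm behind the grasp point. The pads swing forward as they close: fully open they stand 13 mm farther back than shut.
Start: joints at [0.958, 0.313, 1.498, -0, 1.331, -0.223], TCP at [199.515, 485.618, 231.294] pointing down, gripper open.
Joint ranges: [-2.94, 2.94], [-0.97, 2.17], [0.19, 2.56], [-1.23, 4.37], [0.02, 3.11], [-2.88, 2.88]. Speed limits (rad/s): [2.39, 2.39, 3.01, 3.14, 3.14, 3.14].

INTERFACE

Orientations are given as a unit quaternion [w, x, y, z].
In Python, from rig import ctrl, viewer, order gives the robot as it stands. The module is installed in compiled form; this text tells all that it offers.
- The arm moves only by the tool carry_out, never from a script. Its argument "deltas" is a list of rows, each a list of 7 numbers: the gripper command: -1 is fully open, 1 is shut, values between are in proportion, then the shift along the tool's x, y, z in mm, then the turn, a rotation vector about the tool's x, y, z in degrees. A call has exactly 5 rows; each row is the pose to reach, as a shift and turn from the pose commanded when the call began, along the tool's axes at that moment; what a row does not reach only later rows make up. A row lasts 1/8 s, in which the tool goes at most 62.5 mm and 10.7 degrees, less where a joint would pass 70% of its speed; a pose out of reach is approached as far as the arm can. A call with a gripper value outside its range is refused whole. The fingers move at their own pace and stop on an object; "newtons" is the grip in N (left out, the last holds). Time passes only in rows, so rows that repeat a pose let the fingers close, or fill a call up. It gives the time, the measured TCP pose, the force and the opening at its end, in the units of the state.
- ctrl.sense(): the state, without advancing time (a new reading comes with each control period).
- viewer.capture(name): name is "scene" or "side" or "wrist"; returns the picture (420x560x3 uint8, red, green, blue); there is no depth.
- viewer.calibration(name): a dict with "fx", "fy", "cx", "cy" (pixels), "k1" (the pictures are not rectified: a ray, as slopes to the right and down, at radius r is drawn at 1 + k1 r^2 times it, then the intrinsics apply), "xyz" and "attitude" of the camera in the world; the wrist camera has in their place "T_tool_cam" (4x4, takes a point from camera to tool coordinates, whose origin is the TCP and whose axes are the tool frame's). Camera axes: x right, y down, z forward; pixel columns grow to the right and rows downward; lengths in mm; the calibration is good to about 2 mm. A picture is of the moment at which its call begins: read the wrist's pose just before it. calibration takes no time and is no camera call.
- order.finish_job(): hands the job in, once; it reports no verdict.
The state is a dict: "time_s": time; "joints": joint angles; "dq": joint speeds; "tau": joint torques, N m; "eef_pos": TCP position; "ee_rot": TCP orientation; "force": force on the tool from outside, world axes, zero at the start; "wrist_torque": the same for the moment, N m; "grip_width": opening from 0.0 (shut) to 1.0 (fully open).
Only numpy, scipy, OpenCV 4.12 (cv2) and the standard library are available. Lean on these libraries where they do the work, as an engineer would, in place of code of your own. Each camera call takes 0.05 s, during which the arm holds its last target. There are 200 camera calls.

## Working session

There is one attempt and no reset: what is moved stays moved. The work goes in short steps, Python scripts to look and compute and a tool call to move; the robot and the scene stay as the last step left them, time stands still between calls to the robot, and variables do not carry over. Pictures are saved under pics/ and viewed, about 8 in all and at most 12, crops included, and the job is handed in when it is done.

Besides the shell and the picture viewer there is one more tool, called as a command line: name --pt "numbers of a row" for each row, then --argument value for the rest. carry_out: Moves the arm, as the interface text tells. Its arguments: {"type":"object","properties":{"deltas":{"type":"array"},"newtons":{"type":"number"}},"required":["deltas"]}

```bash
mkdir -p pics
python3 - <<'E'
from rig import ctrl, viewer, order
import cv2,numpy as np
s=ctrl.sense();print(s)
a=viewer.capture("scene");b=viewer.capture("side")
for n in("scene","side","wrist"):print(n,viewer.calibration(n))
cv2.imwrite("pics/scene.png",a[:,:,::-1]);cv2.imwrite("pics/side.png",b[:,:,::-1])
E
```

```text
{'time_s': 0.0, 'joints': array([ 9.57601334e-01,  3.13463645e-01,  1.49844119e+00,  3.91186377e-05,
        1.33096641e+00, -2.23397645e-01]), 'dq': array([-0.0012148 ,  0.00096228, -0.00120602,  0.00182025,  0.00033766,
       -0.00094488]), 'tau': array([ 6.50218499e-05, -4.12267399e+01, -2.59744889e+01, -1.78483556e-04,
        4.13499321e-03,  1.78556195e-05]), 'eef_pos': array([199.35528261, 485.40965098, 230.72653863]), 'ee_rot': array([ 0.69352266,  0.13653892,  0.69391446, -0.13735416]), 'force': array([ 0.17247832,  0.44727124, -0.40336482]), 'wrist_torque': array([-0.03997138, -0.00339954, -0.00210485]), 'grip_width': 0.9991448536464317}
scene {'fx': 461.5713212351733, 'fy': 461.5713212351733, 'cx': 280.2719849999854, 'cy': 210.67909493659107, 'k1': -0.08868574682779341, 'xyz': array([1251.58587526,  250.28303417,  915.27317747]), 'attitude': array([-0.21213898,  0.49667982,  0.77821506, -0.32044894])}
side {'fx': 436.254153665789, 'fy': 436.254153665789, 'cx': 274.93320085306715, 'cy': 209.39980200332806, 'k1': -0.12609435871260663, 'xyz': array([ 267.97182081, -565.10803868,  819.45768243]), 'attitude': array([-0.34835718,  0.90075263, -0.23899518,  0.10086266])}
wrist {'fx': 345.5963755093876, 'fy': 345.5963755093876, 'cx': 277.4991826814234, 'cy': 211.33034164151456, 'k1': -0.012704929339596853, 'T_tool_cam': array([[-8.69489521e-04, -2.85425780e-01,  9.58400422e-01,
        -1.43049718e+02],
       [ 9.99999444e-01, -8.20547631e-04,  6.62858211e-04,
         7.57999224e-02],
       [ 5.97216373e-04,  9.58400465e-01,  2.85426335e-01,
        -7.19432768e+01],
       [ 0.00000000e+00,  0.00000000e+00,  0.00000000e+00,
         1.00000000e+00]])}
```

View pics/scene.png

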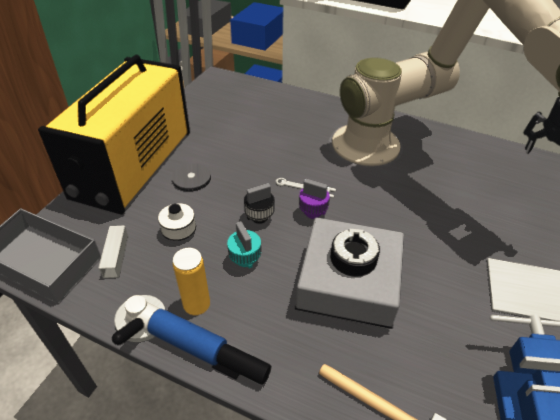

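View pics/side.png

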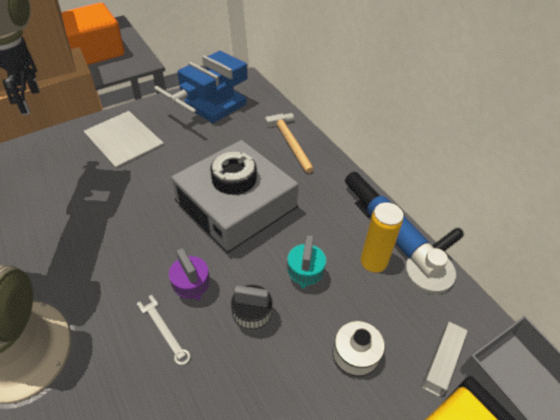

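Candidates (scene/side): the dark ribbed cartridge (259,203)/(252,303), purple (314,197)/(188,275), turquoise (244,245)/(307,262), and the screw filter (177,220)/(358,347). By the description it is the grey one. I'll check it in a close crop.

Run:
```python
import cv2,numpy as np
a=cv2.imread("pics/scene.png");b=cv2.imread("pics/side.png")
def c(i,x,y,w=66,h=50):return cv2.resize(i[y:y+h,x:x+w],None,fx=6,fy=6,interpolation=cv2.INTER_CUBIC)
# scene cart from (226,175); scene collar (322,222); side cart (219,278); side collar (201,142)
cv2.imwrite("pics/crop.png",np.vstack([np.hstack([c(a,226,175),c(a,322,225)]),np.hstack([c(b,219,278),c(b,201,143)])]))
```

```text
(no output)
```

View pics/crop.png

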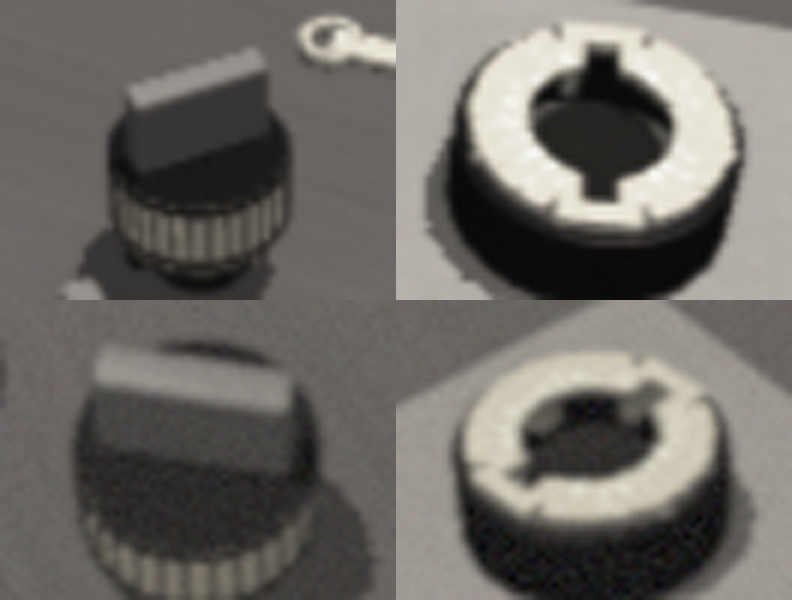

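```bash
cat > h.py <<'E'
import numpy as np,cv2
from scipy.spatial.transform import Rotation as R
def rot(q): return R.from_quat(np.roll(q,-1))
def ray(cal,uv,T=None):
    K=np.array([[cal['fx'],0,cal['cx']],[0,cal['fy'],cal['cy']],[0,0,1]])
    p=cv2.undistortPoints(np.array([[uv]],float),K,np.array([cal['k1'],0,0,0,0]))[0,0]
    if T is None: M=rot(cal['attitude']).as_matrix();o=cal['xyz']
    else: M=T[:3,:3];o=T[:3,3]
    return o,M@np.array([p[0],p[1],1])
def atz(cal,uv,z,T=None):
    o,d=ray(cal,uv,T);return o+d*(z-o[2])/d[2]
def wristT(s,cal):
    T=np.eye(4);T[:3,:3]=rot(s['ee_rot']).as_matrix();T[:3,3]=s['eef_pos'];return T@cal['T_tool_cam']
E
python3 - <<'E'
from rig import viewer
from h import *
def go(n,x0,y0,pts,z):
    c=viewer.calibration(n);P=[atz(c,(x0+x/6-.4,y0+y/6-.4),z) for x,y in pts]
    d=P[1]-P[0];print(n,"mid",((P[0]+P[1])/2).round(1),"len",np.linalg.norm(d).round(1),"ang",np.degrees(np.arctan2(d[1],d[0])).round(1))
go("scene",226,175,[(131,98),(263,57)],115)
go("side",219,278,[(97,64),(292,95)],115)
go("scene",322,225,[(205,45),(204,200)],150)
go("scene",322,225,[(467,118),(741,125)][:0] or [(71,118),(344,122)],150)
go("side",201,143,[(264,85),(117,175)],150)
# extractor box bottom/top corners (scene): top corners z=106
c=viewer.calibration("scene")
for uv in [(316,222),(404,229),(397,304),(301,290)]:print(uv,atz(c,uv,106).round(1))
c=viewer.calibration("side")
for uv in [(239,145),(297,184),(227,226),(174,184)]:print(uv,atz(c,uv,106).round(1))
E
```

```text
scene mid [ 461.6 -163.3  115. ] len 62.3 ang 140.5
side mid [ 457.7 -168.8  115. ] len 62.3 ang -39.8
scene mid [572.9 131.9 150. ] len 75.8 ang 17.8
scene mid [572.1 132.9 150. ] len 100.7 ang 113.9
side mid [570.  131.3 150. ] len 74.6 ang -165.2
(316, 222) [505.1  14.4 106. ]
(404, 229) [436.  216.2 106. ]
(397, 304) [654.2 255.6 106. ]
(301, 290) [705.6  59.1 106. ]
(239, 145) [637.  235.5 106. ]
(297, 184) [690.9  40.5 106. ]
(227, 226) [491.3   4.2 106. ]
(174, 184) [438.6 181.9 106. ]
```

```bash
cat >> h.py <<'E'
def down(yawdeg):  # tool x = down, tool y at world yaw
    a=np.radians(yawdeg);y=np.array([np.cos(a),np.sin(a),0]);x=np.array([0,0,-1.]);return np.column_stack([x,y,np.cross(x,y)])
def plan(s,pos,yaw):
    M=rot(s['ee_rot']).as_matrix();t=M.T@(np.array(pos)-s['eef_pos'])
    r=R.from_matrix(M.T@down(yaw)).as_rotvec(degrees=True)
    print("shift",t.round(1),"turn",r.round(2),"now",s['eef_pos'].round(1),"yaw",np.degrees(np.arctan2(M[1,1],M[0,1])).round(2),"tilt",np.degrees(np.arccos(-M[2,0])).round(2))
E
python3 - <<'E'
from rig import ctrl
from h import *
s=ctrl.sense()
for y in (50.2,-129.8): plan(s,[460,-166,260],y)
E
```

```text
shift [ -28.8 -503.6  488.6] turn [17.47 -0.    0.07] now [199.4 485.4 230.8] yaw 67.67 tilt 0.07
shift [ -28.8 -503.6  488.6] turn [-1.6253e+02 -1.0000e-01 -1.0000e-02] now [199.4 485.4 230.8] yaw 67.67 tilt 0.07
```

carry_out --pt "-1 -12 -40 39 3 0 0" --pt "-1 -20 -80 78 6 0 0" --pt "-1 -28 -120 117 10 0 0" --pt "-1 -29 -160 156 14 0 0" --pt "-1 -29 -200 195 17.5 0 0" --newtons 40

```text
time_s: 0.72
eef_pos: [304.1, 224.9, 260.3]
ee_rot: [0.665, 0.241, 0.665, -0.241]
force: [1.0, 0.4, 0.1]
grip_width: 0.995
```

Run:
```python
from rig import ctrl
from h import *
plan(ctrl.sense(),[460,-166,260],50.2)
```

```text
shift [   0.4 -199.7  370.4] turn [-0.13  0.01 -0.01] now [304.1 224.9 260.3] yaw 50.07 tilt 0.02
```

carry_out --pt "-1 0 -24 44 0 0 0" --pt "-1 0 -50 94 0 0 0" --pt "-1 0 -77 143 0 0 0" --pt "-1 0 -104 193 0 0 0" --pt "-1 0 -131 243 0 0 0"

```text
time_s: 1.35
eef_pos: [406.8, -31.6, 260.3]
ee_rot: [0.665, 0.241, 0.665, -0.241]
force: [1.4, 0.2, -0.4]
grip_width: 1.002
```

carry_out --pt "-1 0 -20 37 0 0 0" --pt "-1 0 -40 75 0 0 0" --pt "-1 0 -60 112 0 0 0" --pt "-1 0 -69 127 0 0 0" --pt "-1 0 -69 127 0 0 0"

```text
time_s: 1.98
eef_pos: [459.7, -164.1, 259.9]
ee_rot: [0.664, 0.241, 0.665, -0.241]
force: [-0.9, 0.9, 0.4]
grip_width: 1.002
```

Run:
```python
from rig import ctrl,viewer
from h import *
import pickle
s=ctrl.sense();a=viewer.capture("wrist");plan(s,[460,-166,80],50.2)
pickle.dump(s,open("w1.pkl","wb"));cv2.imwrite("pics/w1.png",a[:,:,::-1])
```

```text
shift [179.9  -1.3   1.6] turn [-0.09 -0.07  0.  ] now [ 459.7 -164.1  259.9] yaw 50.11 tilt 0.07
```

View pics/w1.png

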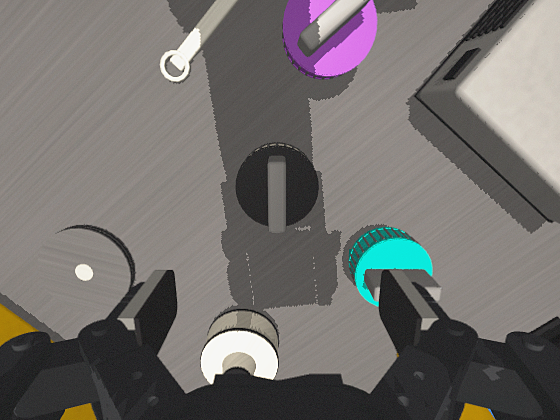

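Run:
```python
from rig import ctrl,viewer
from h import *
import pickle
s=pickle.load(open("w1.pkl","rb"));c=viewer.calibration("wrist");T=wristT(s,c)
P=[atz(c,p,115,T) for p in [(276.8,155.5),(276.8,232)]];d=P[1]-P[0]
m=(P[0]+P[1])/2;print(m,np.linalg.norm(d),np.degrees(np.arctan2(d[1],d[0])))
print(atz(c,(277,186),73,T))
plan(ctrl.sense(),[*m[:2],80],np.degrees(np.arctan2(d[1],d[0]))+90)
```

```text
[ 458.78938813 -163.50881927  115.        ] 67.38828881748049 -39.953453733758124
[ 459.89278108 -164.22847109   73.        ]
shift [180.1  -0.7  -0.4] turn [ 0.12 -0.05 -0.01] now [ 459.6 -163.4  260.1] yaw 50.17 tilt 0.05
```

carry_out --pt "-1 40 -0.5 0 0 0 0" --pt "-1 90 -0.5 -0.3 0 0 0" --pt "-1 140 -0.5 -0.3 0 0 0" --pt "-1 170 -0.5 -0.3 0 0 0" --pt "-1 180 -0.5 -0.3 0 0 0" --newtons 80

```text
time_s: 2.65
eef_pos: [458.7, -162.7, 79.4]
ee_rot: [0.664, 0.241, 0.666, -0.24]
force: [0.1, 0.4, -0.4]
grip_width: 1.001
```

carry_out --pt "0.2 0 0 0 0 0 0" --pt "0.4 0 0 0 0 0 0" --pt "0.6 0 0 0 0 0 0" --pt "1 0 0 0 0 0 0" --pt "1 0 0 0 0 0 0"

```text
time_s: 3.28
eef_pos: [459.6, -164.5, 81.0]
ee_rot: [0.665, 0.241, 0.664, -0.241]
force: [-2.4, 0.0, 5.5]
grip_width: 0.175
```

carry_out --pt "1 0 0 0 0 0 0" --pt "1 0 0 0 0 0 0" --pt "1 -2 0 0 0 0 0" --pt "1 -6 0 0 0 0 0" --pt "1 -15 0 0 0 0 0"

```text
time_s: 3.9
eef_pos: [459.1, -164.1, 95.4]
ee_rot: [0.664, 0.241, 0.665, -0.241]
force: [0.4, 0.2, -3.0]
grip_width: 0.171
```

carry_out --pt "1 -40 0 0 0 0 0" --pt "1 -85 0 0 0 0 0" --pt "1 -130 0 0 -8 0 0" --pt "1 -170 0 0 -16 0 0" --pt "1 -185 0 0 -24 0 0"

```text
time_s: 4.53
eef_pos: [459.6, -164.4, 283.2]
ee_rot: [0.702, 0.095, 0.699, -0.096]
force: [0.5, -0.5, -3.5]
grip_width: 0.173
```

Run:
```python
from rig import ctrl
from h import *
plan(ctrl.sense(),[643,152,280],106)
```

```text
shift [  3.1 354.   91.7] turn [-31.57   0.19   0.13] now [ 459.6 -164.4  283.2] yaw 74.43 tilt 0.23
```

carry_out --pt "1 1 45 12 -6 0 0" --pt "1 2 100 26 -13 0 0" --pt "1 2 155 40 -20 0 0" --pt "1 2 212 55 -26 0 0" --pt "1 2 265 68 -32 0 0"

```text
time_s: 5.15
eef_pos: [597.6, 74.1, 278.7]
ee_rot: [0.7, -0.101, 0.7, 0.101]
force: [1.7, -1.1, -3.1]
grip_width: 0.176
```

Run:
```python
from rig import ctrl
from h import *
plan(ctrl.sense(),[643,152,280],106)
```

```text
shift [-1.3 62.  65.5] turn [0.38 0.01 0.01] now [597.6  74.1 278.7] yaw 106.38 tilt 0.01
```

carry_out --pt "1 0 25 26 0 0 0" --pt "1 0 50 53 0 0 0" --pt "1 0 62 65 0.4 0 0" --pt "1 0 62 65 0.4 0 0" --pt "1 0 62 65 0.4 0 0"

```text
time_s: 5.78
eef_pos: [641.9, 149.1, 278.5]
ee_rot: [0.7, -0.097, 0.701, 0.097]
force: [-0.3, -0.2, -3.4]
grip_width: 0.179
```

Run:
```python
from rig import ctrl,viewer
from h import *
import pickle
s=ctrl.sense();a=viewer.capture("wrist");plan(s,[643,152,280],106)
pickle.dump(s,open("w2.pkl","wb"));cv2.imwrite("pics/w2.png",a[:,:,::-1])
b=cv2.resize(a[0:280,130:450],None,fx=2.5,fy=2.5,interpolation=cv2.INTER_CUBIC)[:600]
cv2.imwrite("pics/w2c.png",b[:,:,::-1])
```

```text
shift [-1.5  2.5  1.8] turn [-0.25 -0.02  0.01] now [641.9 149.1 278.5] yaw 105.75 tilt 0.02
```

View pics/w2c.png

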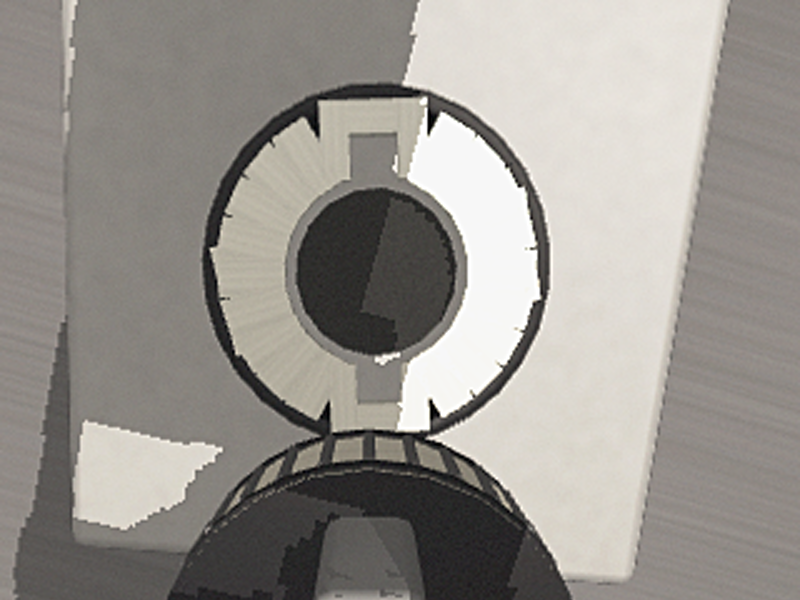

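Run:
```python
from rig import ctrl,viewer
from h import *
import pickle
s=pickle.load(open("w2.pkl","rb"));c=viewer.calibration("wrist");T=wristT(s,c)
f=lambda x,y,z=150:atz(c,(130+x/2.5-.3,y/2.5-.3),z,T)
P=[f(373,133),f(381,402)];d=P[1]-P[0]
m=(P[0]+P[1])/2;a=np.degrees(np.arctan2(d[1],d[0]));print(m,np.linalg.norm(d),a)
h=[f(286,268),f(467,268)];print("hole",(h[0]+h[1])/2,np.linalg.norm(h[1]-h[0]))
h=[f(376,177),f(378,363)];print("hole v",(h[0]+h[1])/2,np.linalg.norm(h[1]-h[0]))
t=[f(205,262,148),f(549,262,148)];print("turret",(t[0]+t[1])/2,np.linalg.norm(t[1]-t[0]))
plan(ctrl.sense(),[*m[:2],250],a+90)
# held bar centre line / canister in tool frame
B=wristT(dict(eef_pos=np.zeros(3),ee_rot=np.array([1.,0,0,0])),c)
def tx(x,y,X):
    o,dd=ray(c,(130+x/2.5-.3,y/2.5-.3),B);return o+dd*(X-o[0])/dd[0]
print("canister top far edge", tx(368,468,80-73), "bar end",tx(371,517,80-115))
print("canister sides", tx(168,600,7),tx(572,600,7))
```

```text
[572.38669959 131.63435063 150.        ] 77.91010968471574 17.62596272389007
hole [571.03878583 131.04311323 150.        ] 54.526028338829704
hole v [572.29537764 131.56498736 150.        ] 53.872003779567706
turret [569.27990248 130.71991638 148.        ] 104.23501880943199
shift [ 28.7   2.2 -71.7] turn [-1.9  -0.    0.01] now [642.  148.9 278.6] yaw 105.72 tilt 0.01
canister top far edge [  7.          -0.49787    -38.56573473] bar end [-35.          -0.04450341 -41.41595162]
canister sides [  7.         -37.70835591 -13.51806526] [  7.          37.40561745 -13.46655035]
```

carry_out --pt "1 0 1 -30 -1 0 0" --pt "1 0 2 -60 -1.9 0 0" --pt "1 0 2.2 -71.5 -1.9 0 0" --pt "1 10 2.2 -71.5 -1.9 0 0" --pt "1 20 2.2 -71.5 -1.9 0 0"

```text
time_s: 6.45
eef_pos: [573.0, 132.1, 257.4]
ee_rot: [0.699, -0.108, 0.699, 0.108]
force: [0.1, -0.2, -2.4]
grip_width: 0.175
```

carry_out --pt "1 5 0 0 0 0 0" --pt "1 10 0 0 0 0 0" --pt "1 15 0 0 0 0 0" --pt "1 15 0 0 0 0 0" --pt "1 15 0 0 0 0 0"

```text
time_s: 7.08
eef_pos: [572.9, 132.5, 243.5]
ee_rot: [0.699, -0.109, 0.699, 0.109]
force: [0.5, -0.5, -3.3]
grip_width: 0.175
```

Run:
```python
from rig import ctrl,viewer
from h import *
s=ctrl.sense();plan(s,[572.2,131.5,222],107.6);print(s['force'],s['wrist_torque'])
a=viewer.capture("scene");b=viewer.capture("side")
c=lambda i,x,y:cv2.resize(i[y:y+120,x:x+100],None,fx=4,fy=4,interpolation=cv2.INTER_CUBIC)
cv2.imwrite("pics/ins.png",np.hstack([c(a,305,175),c(b,184,95)])[:,:,::-1])
```

```text
shift [21.5 -0.7 -1. ] turn [0.07 0.02 0.01] now [572.9 132.5 243.5] yaw 107.67 tilt 0.02
[ 0.54988995 -0.50376938 -3.28447042] [ 0.00547981 -0.01351974 -0.04473273]
```

View pics/ins.png

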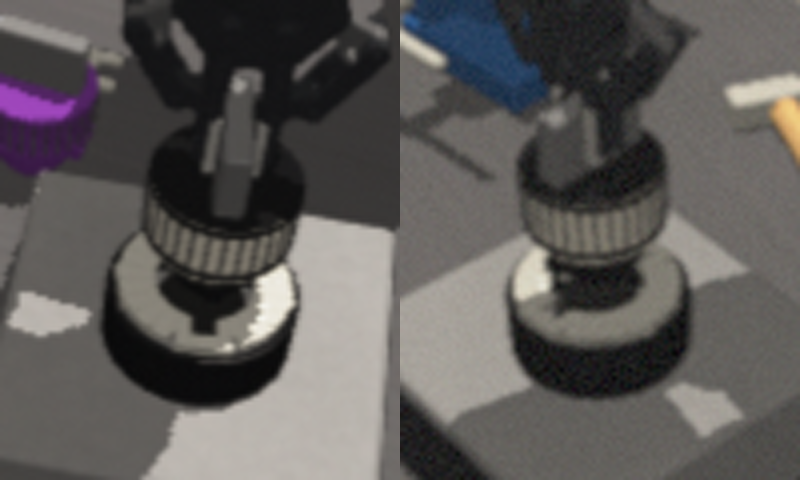

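The cartridge is upright in the jaws and hangs over the hole in both views, with the near notch at crop pixel (203,325) in line with the bar. I'll lower it gently.

carry_out --pt "1 4 -0.6 -0.8 0 0 0" --pt "1 8 -0.6 -0.8 0 0 0" --pt "1 12 -0.6 -0.8 0 0 0" --pt "1 16 -0.6 -0.8 0 0 0" --pt "1 19 -0.6 -0.8 0 0 0"

```text
time_s: 7.8
eef_pos: [572.2, 131.6, 223.9]
ee_rot: [0.699, -0.109, 0.699, 0.109]
force: [-0.4, 0.2, -2.5]
grip_width: 0.172
```

carry_out --pt "1 1 0 0 0 0 0" --pt "1 2 0 0 0 0 0" --pt "1 4 0 0 0 0 0" --pt "1 5 0 0 0 0 0" --pt "1 6 0 0 0 0 0"

```text
time_s: 8.43
eef_pos: [572.3, 131.6, 218.2]
ee_rot: [0.699, -0.109, 0.699, 0.109]
force: [0.1, -0.6, -2.5]
grip_width: 0.175
```

Run:
```python
from rig import ctrl,viewer
from h import *
s=ctrl.sense();plan(s,[572.2,131.5,212],107.6);print(s['force'],s['wrist_torque'])
```

```text
shift [ 6.2 -0.1 -0.1] turn [0.06 0.   0.  ] now [572.3 131.6 218.2] yaw 107.66 tilt 0.0
[ 0.0861662  -0.60820111 -2.50465392] [ 0.02804072 -0.01272946 -0.04603468]
```

carry_out --pt "1 1 0 0 0 0 0" --pt "1 2 0 0 0 0 0" --pt "1 3 0 0 0 0 0" --pt "1 4 0 0 0 0 0" --pt "1 4.5 0 0 0 0 0"

```text
time_s: 9.05
eef_pos: [572.2, 131.6, 213.7]
ee_rot: [0.699, -0.109, 0.699, 0.109]
force: [-0.6, 0.1, -2.4]
grip_width: 0.175
```

carry_out --pt "1 1.5 0 0 0 0 0" --pt "1 3 0 0 0 0 0" --pt "1 4.5 0 0 0 0 0" --pt "1 6 0 0 0 0 0" --pt "1 7 0 0 0 0 0"

```text
time_s: 9.68
eef_pos: [572.4, 131.7, 207.2]
ee_rot: [0.699, -0.109, 0.698, 0.109]
force: [-0.8, -0.1, 5.4]
grip_width: 0.171
```

carry_out --pt "1 1.5 0 0 0 0 0" --pt "1 3 0 0 0 0 0" --pt "1 4.5 0 0 0 0 0" --pt "1 6 0 0 0 0 0" --pt "1 6.5 0 0 0 0 0"

```text
time_s: 10.3
eef_pos: [572.5, 131.7, 201.3]
ee_rot: [0.699, -0.109, 0.698, 0.109]
force: [-3.2, -1.0, 10.2]
grip_width: 0.176
```

Run:
```python
from rig import ctrl,viewer
from h import *
s=ctrl.sense();plan(s,[572.2,131.5,200],107.6);print(s['force'],s['wrist_torque'])
```

```text
shift [ 1.3 -0.1 -0.3] turn [0.07 0.08 0.03] now [572.5 131.7 201.3] yaw 107.67 tilt 0.09
[-3.16784655 -0.96163726 10.19451123] [-0.0757083   0.58200844 -0.01380077]
```

carry_out --pt "1 0.5 0 -0.3 0 0 0" --pt "1 1 0 -0.6 0 0 0" --pt "1 1.2 0 -0.6 0 0 0" --pt "1 1.2 0 -0.6 0 0 0" --pt "1 1.2 0 -0.6 0 0 0"

```text
time_s: 10.92
eef_pos: [572.3, 131.6, 200.5]
ee_rot: [0.7, -0.109, 0.698, 0.109]
force: [-0.3, -0.4, 11.2]
grip_width: 0.175
```

Run:
```python
from rig import ctrl,viewer
from h import *
s=ctrl.sense();plan(s,[572.2,131.5,200],107.6);print(s['force'],s['wrist_torque'])
```

```text
shift [ 0.5 -0.1 -0.1] turn [0.06 0.17 0.04] now [572.3 131.6 200.5] yaw 107.66 tilt 0.17
[-0.27411257 -0.35793978 11.15345559] [ 0.09220816  0.36851816 -0.01491148]
```

carry_out --pt "1 0 0 0 3 0 0" --pt "1 0 0 0 6 0 0" --pt "1 0 0 0 9 0 0" --pt "1 0 0 0 12 0 0" --pt "1 0 0 0 15 0 0"

```text
time_s: 11.55
eef_pos: [572.4, 131.7, 200.5]
ee_rot: [0.708, -0.016, 0.706, 0.016]
force: [-0.4, 0.7, 10.7]
grip_width: 0.174
```

Run:
```python
from rig import ctrl,viewer
from h import *
s=ctrl.sense();plan(s,[572.2,131.5,200],27.5);print(s['force'],s['wrist_torque'])
```

```text
shift [ 0.5 -0.2 -0.2] turn [65.08  0.16 -0.12] now [572.4 131.7 200.5] yaw 92.58 tilt 0.19
[-0.35122746  0.69734874 10.73477885] [0.12096961 0.25893716 0.07355539]
```

carry_out --pt "1 0 0 0 8 0 0" --pt "1 0 0 0 16 0 0" --pt "1 0 0 0 24 0 0" --pt "1 0 0 0 32 0 0" --pt "1 0 0 0 40 0 0"

```text
time_s: 12.18
eef_pos: [572.4, 131.7, 200.6]
ee_rot: [0.671, 0.228, 0.668, -0.227]
force: [-0.2, 0.9, 11.2]
grip_width: 0.174
```

Run:
```python
from rig import ctrl,viewer
from h import *
s=ctrl.sense();plan(s,[572.2,131.5,200],27.5);print(s['force'],s['wrist_torque'])
```

```text
shift [ 0.6 -0.3 -0.1] turn [24.92  0.11 -0.17] now [572.4 131.7 200.6] yaw 52.42 tilt 0.2
[-0.23463411  0.87491737 11.15605013] [0.09534151 0.24292826 0.08292538]
```

carry_out --pt "1 0 0 0 4 0 0" --pt "1 0 0 0 8 0 0" --pt "1 0 0 0 12 0 0" --pt "1 0 0 0 16 0 0" --pt "1 0 0 0 20 0 0"

```text
time_s: 12.8
eef_pos: [572.6, 131.6, 200.6]
ee_rot: [0.621, 0.341, 0.619, -0.339]
force: [-0.7, -0.6, 9.9]
grip_width: 0.176
```

```bash
cat > st.py <<'E'
from rig import ctrl
from h import *
s=ctrl.sense();plan(s,[572.2,131.5,200],27.5);print(s['force'].round(2),s['wrist_torque'].round(3))
E
python3 st.py
```

```text
shift [ 0.6 -0.4 -0.1] turn [ 5.05  0.09 -0.2 ] now [572.6 131.6 200.6] yaw 32.55 tilt 0.22
[-0.67 -0.63  9.94] [0.099 0.119 0.02 ]
```

Now small steps to the stop.

carry_out --pt "1 0 0 0 1 0 0" --pt "1 0 0 0 2 0 0" --pt "1 0 0 0 3 0 0" --pt "1 0 0 0 3.5 0 0" --pt "1 0 0 0 4 0 0"

```text
time_s: 13.42
eef_pos: [572.6, 131.6, 200.6]
ee_rot: [0.609, 0.361, 0.607, -0.36]
force: [0.2, 0.0, 10.7]
grip_width: 0.17
```

```bash
python3 st.py
```

```text
shift [ 0.6 -0.4 -0.1] turn [ 1.16  0.09 -0.2 ] now [572.6 131.6 200.6] yaw 28.66 tilt 0.22
[2.100e-01 1.000e-02 1.069e+01] [0.061 0.095 0.075]
```

carry_out --pt "1 0 0 0 0.5 0 0" --pt "1 0 0 0 1 0 0" --pt "1 0 0 0 1.5 0 0" --pt "1 0 0 0 1.5 0 0" --pt "1 0 0 0 1.5 0 0"

```text
time_s: 14.05
eef_pos: [572.5, 131.5, 200.6]
ee_rot: [0.605, 0.369, 0.602, -0.368]
force: [-0.6, 0.5, 10.7]
grip_width: 0.171
```

```bash
python3 st.py
```

```text
shift [ 0.6 -0.3 -0.1] turn [-0.31  0.09 -0.18] now [572.5 131.5 200.6] yaw 27.19 tilt 0.2
[-0.6   0.5  10.68] [0.017 0.205 0.215]
```

carry_out --pt "1 0 0 0 0.3 0 0" --pt "1 0 0 0 0.6 0 0" --pt "1 0 0 0 0.8 0 0" --pt "1 0 0 0 0.8 0 0" --pt "1 0 0 0 0.8 0 0"

```text
time_s: 14.68
eef_pos: [572.2, 131.5, 200.6]
ee_rot: [0.602, 0.373, 0.6, -0.372]
force: [-2.7, -1.5, 11.0]
grip_width: 0.176
```

```bash
python3 st.py
```

```text
shift [ 0.6  0.  -0.1] turn [-1.09  0.08 -0.13] now [572.2 131.5 200.6] yaw 26.41 tilt 0.16
[-2.7  -1.5  11.04] [-0.072  0.424  0.306]
```

carry_out --pt "1 0 0 0 0.4 0 0" --pt "1 0 0 0 0.8 0 0" --pt "1 0 0 0 1 0 0" --pt "1 0 0 0 1 0 0" --pt "1 0 0 0 1 0 0"

```text
time_s: 15.3
eef_pos: [572.0, 131.4, 200.6]
ee_rot: [0.599, 0.378, 0.597, -0.377]
force: [-2.0, -1.2, 11.6]
grip_width: 0.181
```

```bash
python3 st.py
```

```text
shift [ 0.6  0.2 -0. ] turn [-2.04  0.09 -0.1 ] now [572.  131.4 200.6] yaw 25.46 tilt 0.14
[-2.04 -1.16 11.59] [-0.241  0.647  0.83 ]
```

Stop met at 0.83 N m, which is above the half newton metre. I'll ease the twist, then let it rise.

carry_out --pt "1 0 0 0 -0.6 0 0" --pt "1 0 0 0 -1.1 0 0" --pt "1 0 0 0 -1.1 0 0" --pt "1 -1 0 0 -1.1 0 0" --pt "1 -2 0 0 -1.1 0 0"

```text
time_s: 15.92
eef_pos: [572.1, 131.4, 202.2]
ee_rot: [0.602, 0.373, 0.601, -0.372]
force: [-1.7, 0.8, 8.4]
grip_width: 0.175
```

```bash
python3 st.py
```

```text
shift [ 2.2  0.1 -0. ] turn [-1.04  0.06 -0.1 ] now [572.1 131.4 202.2] yaw 26.46 tilt 0.11
[-1.74  0.79  8.37] [-0.086  0.388  0.012]
```

carry_out --pt "1 -0.5 0 0 0.3 0 0" --pt "1 -1 0 0 0.3 0 0" --pt "1 -1.5 0 0 0.3 0 0" --pt "1 -2 0 0 0.3 0 0" --pt "1 -2 0 0 0.3 0 0"

```text
time_s: 16.55
eef_pos: [572.0, 131.4, 203.7]
ee_rot: [0.601, 0.374, 0.6, -0.374]
force: [-0.7, -0.3, 5.9]
grip_width: 0.177
```

```bash
python3 st.py
```

```text
shift [3.7 0.2 0. ] turn [-1.31  0.05 -0.07] now [572.  131.4 203.7] yaw 26.19 tilt 0.09
[-0.67 -0.28  5.91] [-0.149  0.185  0.156]
```

carry_out --pt "1 -0.5 0 0 0 0 0" --pt "1 -1 0 0 0 0 0" --pt "1 -1 0 0 0 0 0" --pt "1 -1 0 0 0 0 0" --pt "1 -1 0 0 0 0 0"

```text
time_s: 17.18
eef_pos: [572.0, 131.4, 204.5]
ee_rot: [0.601, 0.374, 0.6, -0.374]
force: [-0.6, 0.0, 5.4]
grip_width: 0.175
```

```bash
python3 st.py
```

```text
shift [4.5 0.2 0. ] turn [-1.32  0.04 -0.06] now [572.  131.4 204.5] yaw 26.18 tilt 0.07
[-0.62  0.    5.44] [-0.138  0.051  0.149]
```

carry_out --pt "0.5 0 0 0 0 0 0" --pt "0.2 0 0 0 0 0 0" --pt "0 0 0 0 0 0 0" --pt "0 0 0 0 0 0 0" --pt "0 0 0 0 0 0 0"

```text
time_s: 17.8
eef_pos: [571.7, 131.5, 204.0]
ee_rot: [0.6, 0.374, 0.6, -0.374]
force: [-0.1, -0.1, -0.8]
grip_width: 0.499
```

carry_out --pt "0 -5 0 0 0 0 0" --pt "0 -15 0 0 0 0 0" --pt "0 -35 0 0 0 0 0" --pt "0 -65 0 0 0 0 0" --pt "0 -95 0 0 0 0 0"

```text
time_s: 18.42
eef_pos: [571.6, 131.5, 300.9]
ee_rot: [0.6, 0.374, 0.6, -0.374]
force: [-0.8, 0.8, -0.6]
grip_width: 0.503
```

carry_out --pt "-1 -10 0 0 0 0 0" --pt "-1 -20 0 0 0 0 0" --pt "-1 -20 0 0 0 0 0" --pt "-1 -20 0 0 0 0 0" --pt "-1 -20 0 0 0 0 0"

```text
time_s: 19.05
eef_pos: [571.6, 131.4, 318.4]
ee_rot: [0.6, 0.374, 0.601, -0.374]
force: [0.4, -0.0, 0.6]
grip_width: 0.999
```

```bash
python3 st.py
python3 - <<'E'
from rig import ctrl,viewer
from h import *
import pickle
s=ctrl.sense();w=viewer.capture("wrist");pickle.dump(s,open("w3.pkl","wb"))
a=viewer.capture("scene");b=viewer.capture("side")
c=lambda i,x,y:cv2.resize(i[y:y+75,x:x+66],None,fx=6,fy=6,interpolation=cv2.INTER_CUBIC)
cv2.imwrite("pics/fin.png",np.hstack([c(a,322,205),c(b,201,118)])[:,:,::-1])
cv2.imwrite("pics/w3.png",w[:,:,::-1])
E
```

```text
shift [118.4   0.7   0.3] turn [-1.34 -0.03  0.06] now [571.6 131.4 318.4] yaw 26.16 tilt 0.07
[ 0.43 -0.04  0.59] [-0.031 -0.015 -0.029]
```

View pics/fin.png

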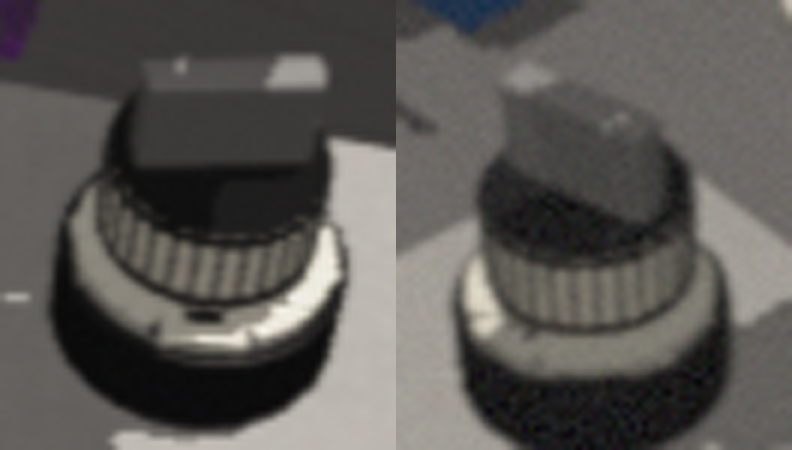

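View pics/w3.png

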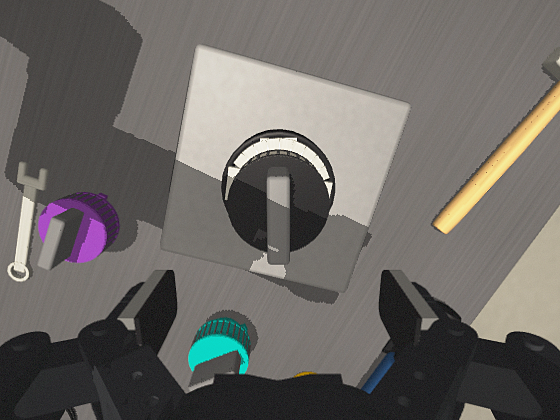

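The views show it seated in the socket, upright, with the bar turned. It's at (278,215) in the wrist view, parallel to the tool, with an even gap to the collar. The pictures can't resolve the 2.5 mm of lock height, so I'll touch the bar top lightly with shut fingers (239.5 if locked, 237 if not).

carry_out --pt "1 20 0 0 0 0 0" --pt "1 40 0 0 0 0 0" --pt "1 60 0 0 0 0 0" --pt "1 68 0 0 0 0 0" --pt "1 72 0 0 0 0 0" --newtons 20

```text
time_s: 19.82
eef_pos: [571.8, 131.5, 247.1]
ee_rot: [0.6, 0.374, 0.6, -0.374]
force: [0.5, -0.1, 0.2]
grip_width: -0.002
```

carry_out --pt "1 1 0 0 0 0 0" --pt "1 2 0 0 0 0 0" --pt "1 3 0 0 0 0 0" --pt "1 4 0 0 0 0 0" --pt "1 4 0 0 0 0 0"

```text
time_s: 20.45
eef_pos: [571.7, 131.5, 243.1]
ee_rot: [0.6, 0.374, 0.6, -0.374]
force: [-0.1, -0.3, -0.0]
grip_width: -0.0
```

carry_out --pt "1 0.5 0 0 0 0 0" --pt "1 1 0 0 0 0 0" --pt "1 1.5 0 0 0 0 0" --pt "1 1.5 0 0 0 0 0" --pt "1 1.5 0 0 0 0 0"

```text
time_s: 21.08
eef_pos: [571.7, 131.5, 241.6]
ee_rot: [0.6, 0.374, 0.6, -0.374]
force: [-0.4, 1.3, 0.2]
grip_width: 0.002
```

carry_out --pt "1 0.5 0 0 0 0 0" --pt "1 1 0 0 0 0 0" --pt "1 1.2 0 0 0 0 0" --pt "1 1.2 0 0 0 0 0" --pt "1 1.2 0 0 0 0 0"

```text
time_s: 21.7
eef_pos: [571.7, 131.5, 240.4]
ee_rot: [0.6, 0.374, 0.6, -0.374]
force: [0.4, -0.8, -1.1]
grip_width: 0.001
```

carry_out --pt "1 0.4 0 0 0 0 0" --pt "1 0.8 0 0 0 0 0" --pt "1 0.8 0 0 0 0 0" --pt "1 0.8 0 0 0 0 0" --pt "1 0.8 0 0 0 0 0"

```text
time_s: 22.32
eef_pos: [571.7, 131.5, 239.6]
ee_rot: [0.6, 0.374, 0.6, -0.374]
force: [-1.1, -0.3, 0.3]
grip_width: -0.002
```

carry_out --pt "1 0.3 0 0 0 0 0" --pt "1 0.6 0 0 0 0 0" --pt "1 0.6 0 0 0 0 0" --pt "1 0.6 0 0 0 0 0" --pt "1 0.6 0 0 0 0 0"

```text
time_s: 22.95
eef_pos: [571.8, 131.5, 239.6]
ee_rot: [0.601, 0.374, 0.6, -0.374]
force: [-0.3, -0.4, 4.5]
grip_width: -0.001
```

```bash
python3 st.py
```

```text
shift [39.6  0.3  0.2] turn [-1.33  0.02 -0.05] now [571.8 131.5 239.6] yaw 26.17 tilt 0.06
[-0.29 -0.39  4.52] [ 0.049  0.216 -0.026]
```

Contact at 239.6 mm, so it is locked (z ≈ 70.6 above socket). I'll retreat and hand in.

carry_out --pt "1 -10 0 0 0 0 0" --pt "1 -30 0 0 0 0 0" --pt "1 -60 0 0 0 0 0" --pt "1 -70 0 0 0 0 0" --pt "1 -70 0 0 0 0 0"

```text
time_s: 23.58
eef_pos: [571.7, 131.5, 308.9]
ee_rot: [0.6, 0.374, 0.6, -0.374]
force: [0.0, 0.2, -1.0]
grip_width: 0.002
```

```bash
python3 st.py; python3 -c "
from rig import order
print(order.finish_job())"
```

```text
shift [108.9   0.4   0.2] turn [-1.33  0.01 -0.02] now [571.7 131.5 308.9] yaw 26.17 tilt 0.02
[ 0.05  0.16 -0.97] [0.022 0.03  0.032]
the job is handed in; nothing more can be done
None
```

The cartridge is in the socket and locked, and I handed the job in at about 24 s. I gripped it by the bar and lined it up with the notches, which lie at 17.6° in the world frame. I then pushed it about 12 mm down against the spring, turned it clockwise about 80° to the stop, let it rise and released it.

**Checks:**
- **Lock height:** a light touch on the bar top met it at 239.6 mm; locked should be 239.5 and unlocked 237.
- **Pictures:** the scene, side and wrist views showed it upright in the socket, with the bar turned and parallel to the tool.
- **At hand-in:** the arm was about 70 mm clear above the cartridge.

**What did not go as planned or was not checked:**
- **Twist:** the last small step at the stop read 0.83 N m, above the half newton metre asked for. I eased it off at once. By the task's own figure (about 45 N at 1 N m) this is below the 60 N limit.
- **Spring force while rising:** it read about 8 N where about 10 N was expected; the touch test settled that it was locked.
- **Other filter and spray can:** I did not re-measure where they stand, but the arm never came near them.

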